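# Unlock, turn once and re-lock a model painter's turntable

## Robot

A 7-joint arm with a two-finger parallel gripper is mounted at the origin on the work surface. World frame = base frame: x ahead of the robot, y to its left, z up, the work surface at z = 0. Lengths are in m, angles in rad, forces in N, time in s.
With the tool pointing down it reaches from about 0.4 to 0.875 m from the base axis. Payload 19.3 kg.
Tool frame: the origin (TCP) lies on the centre line of the jaws, within the pads' length; the fingertips stand 14 mm ahead of it and the grasp point (between the pads) lies 5 mm behind it; z points along the fingers, y is the line along which they close (so a half turn about z gives the same grasp; the last joint's range is limited). The gripper opens to 85 mm and grips with 20 to 120 N. Pads are 22 mm wide; open, the fingers measure 114 mm over their backs; the gripper's body (76 mm by 85 mm) begins 54 mm behind the grasp point. The pads swing forward as they close: fully open they stand 13 mm farther back than shut.
Start: joints at [-1.41, 0.521, -0.036, 1.599, 0.021, 1.021, -0.113], TCP at [0.143, 0.608, 0.245] pointing down, gripper open.
Joint ranges: [-2.91, 2.91], [-0.3, 2.13], [-1.5, 1.42], [0.17, 2.43], [-1.26, 4.41], [0.16, 1.93], [-2.52, 2.52]. Speed limits (rad/s): [1.89, 1.89, 2.39, 2.39, 3.01, 3.01, 3.01].

## Interface

Orientations are given as [roll, pitch, yaw] about the fixed x, y, z axes, in that order (R = Rz(yaw) Ry(pitch) Rx(roll)).
In Python, from workcell import bot, grab_frame, regions_of gives the robot as it stands. The module is installed in compiled form; this text tells all that it offers.
- The arm moves only by the tool play_rows, never from a script. Its argument "plan" is a list of rows, each a list of 3 entries, a list of its own where there are three numbers: the shift along the tool's x, y, z in units of 2.5 cm (1.0 is 2.5 cm), then the turn, a rotation vector about the tool's x, y, z in units of 0.15 rad (1.0 is 0.15 rad), then the closure, from -1 (fully open) to 1 (shut). In form: [[[tx, ty, tz], [rx, ry, rz], jaw], ...]. A call has 1 to 20 rows; each row shifts and turns the commanded pose from where the row before left it, along the tool's axes as they then stand; what a row does not reach is not made up. A row lasts 1/8 s, in which the tool goes at most 62.5 mm and 10.7 degrees, less where a joint would pass 70% of its speed; a pose out of reach is approached as far as the arm can. A call with a number of a shift or a turn outside -1 to 1 is refused whole. A call with a gripper value outside its range is refused whole. The fingers move at their own pace and stop on an object; "newtons" is the grip in N (left out, the last holds). Time passes only in rows, so rows that do not move let the fingers close. It gives the time, the measured TCP pose, the force, the opening and the grip force at its end, in the units of the state.
- bot.observe(): the state, without advancing time (a new reading comes with each control period).
- grab_frame(name): name is "side" or "top"; returns a dict with "pixels" (400x640x3 uint8, red, green, blue), "depth" (400x640 float32, m along the optical axis (not along the pixel's ray), 0 where there is no reading), "camera_matrix" (3x3 intrinsics, pixels), "distortion" ([k1, k2, p1, p2, k3] as OpenCV has them; the pictures are not rectified), "R" (3x3) and "t" (3): a world point X has camera coordinates R X + t. Camera axes: x right, y down, z forward; pixel columns grow to the right and rows downward; lengths in m; the calibration is good to about 2 mm. A picture is of the moment at which its call begins.
- bot.job_done(): hands the job in; it is judged then, once.
Trained networks look in the newest picture that a camera, given by its name, has taken for a name from the list of things; names that differ only in an ending like _2 or _b are one class to them, and where a whole thing is asked for, a point or a joint stands for the part that bears it (a point fixed in the world has none). Each returns a list of dicts, best first, with "p" (0 to 1); they miss things now and then, are a little off and sometimes report something else, mostly with a low value. They report only what shows in the picture. A call takes as long as a camera call. They do not tell look-alikes from the thing itself.
- regions_of(thing, camera): "mask" (400x640 bool, what is visible of it) and "box" ([left, top, right, bottom] in pixels, round what is visible of it).
The state is a dict: "clock": time; "qpos": joint angles; "qd": joint speeds; "joint_efforts": joint torques, N m; "position": TCP position; "tool_rot": TCP orientation; "force": force on the tool from outside, world axes, zero at the start; "moment": the same for the moment, N m; "grip_width": finger opening in m; "finger_force": force on a finger pad.
Only numpy, scipy, OpenCV 4.12 (cv2) and the standard library are available. Lean on these libraries where they do the work, as an engineer would, in place of code of your own. Each camera call takes 0.05 s, during which the arm holds its last target. There are 200 camera calls.

## Task

The model painter's turntable is held by its transport lock: pull the lock slide right out to its end stop, turn the turntable by hand through one full turn, either way round, back to where it began, to see that it runs free, then push the lock slide fully home again so that its bolt sits between the two lugs on the rim. Turn gently: the model aeroplane must stay standing in the middle of the turntable. Leave the jar, bottle, tin and brush as they are.

Things in the scene. Friction and masses are not known exactly. Their poses are not given: they have to be found in the camera images.
- stand: the turntable's grey stand, fixed to the bench: square foot 170 x 170 x 16 mm high, with a guide arm 64 mm wide and 16 mm high running out from it along the stand's +y to 275 mm from the turntable's axis, carrying two low rails (tops 34 mm high) and an end block (top 42 mm high). Origin on the bench under the turntable's axis, z up. It stands somewhere new and turned in every episode.
- turntable (a joint): angle (rad) of the round aluminium turntable about its vertical axis, anticlockwise from above positive, counting on past a full turn without limit; about 0 at the start (within 0.03), with the two rim lugs facing the lock slide. The disc is 220 mm across and 12 mm thick, its top 42 mm above the bench; it turns with slight friction (0.05 N m) and stays where it is left.
- disc_centre (a point): point on the turntable's axis at its top face, 42 mm above the bench; its axes turn with the disc
- knob_top (a point): centre of the top of the turntable's upright finger knob for turning the disc by: a black cylinder 20 mm in diameter on the disc, 95 mm from the axis, from 45 to 97 mm above the bench (this point at the top). Like a crank knob it spins freely on its own pin, so a grip on it need not turn with the disc. At the start it is 135 degrees round from the lock slide.
- notch (a point): middle of the gap between the two rim lugs, 122 mm from the turntable's axis, at the height of the disc's top; turns with the disc. Two lugs (12 mm wide, 28 mm apart, at disc height) stick out 26 mm beyond the rim; the 16 mm wide lock bolt fits between them with 6 mm to spare on each side (0.045 rad).
- lock (a joint): travel (m) of the lock slide along the stand's +y, away from the turntable: 0 fully home (bolt between the lugs), 0.05 at the outer end stop (free); the bolt is clear of the lugs from about 0.025. Friction about 2.5 N; it stays where it is left. It starts home or up to 10 mm out.
- lock_grip (a point): centre of the top of the lock slide's grip: an upright black plate 64 mm wide across the slide's direction (stand x), 16 mm thick along it (stand y), from 41 to 93 mm above the bench; this point 93 mm above the bench, 183 mm from the turntable's axis when home, 233 mm at the outer stop. Axes as the stand's.
- plane: loose model aeroplane standing on its wheels in the middle of the turntable, dull olive grey, 130 mm long, 130 mm wingspan, its top (tail fin) 58 mm above the disc; 80 to 170 g. Origin on the disc under its middle; nose along its own +x, at the start toward the lock slide; wings along its y, 18 mm ahead of the origin; 44 mm wide tailplane 53 mm behind it
- paint_jar: loose bystander: glass paint jar 48 mm across, 62 mm high, origin under its centre
- glue_bottle: loose bystander: white glue bottle 44 mm across, 85 mm high, origin under its centre
- putty_tin: loose bystander: flat steel tin 64 mm across, 45 mm high, origin under its centre
- flat_brush: loose bystander: brush 190 mm long lying on the bench, handle to its own -x, origin under its middle
There are look-alikes about, which are no part of the job. What is meant by the plane is not red, and is the smaller of those in its own colour.

How it is judged:
On the way, in this order (a step that is already met when the one before it is completed fails the run):
1. the lock slide is pulled out to its end stop (within 3 mm) (value of joint lock above 0.047 m), for 0.1 s.
2. the turntable has been turned through one full turn, either way (within 0.09 rad) ((value of joint turntable above 6.1932 rad or value of joint turntable below -6.1932 rad)), for 0.1 s.
3. the lock slide is fully home again (within 3 mm), its bolt between the lugs (value of joint lock below 0.003 m and (value of joint turntable between 6.1932 and 6.3732 rad or value of joint turntable between -6.3732 and -6.1932 rad)), for 0.2 s.
At the end, for the whole second after the job is handed in: Lock slide fully home (within 3 mm), bolt between the lugs; turntable at rest one full turn, either way, from its start (within 0.09 rad); aeroplane upright on the disc within 25 mm of its centre; jar, bottle, tin and brush within 30 mm of where they were (all of step 3 and velocity of joint turntable between -0.05 and 0.05 rad/s and horizontal distance between plane and disc_centre below 0.025 m and angle between plane's own z axis and vertical below 0.2 rad and height (world z) of plane above 0.035 m and distance of each of paint_jar, glue_bottle, putty_tin, flat_brush from where it was at the start of the episode below 0.03 m); the robot touches nothing.
It fails at once if the model aeroplane slides more than 25 mm off the middle of the turntable, or tips (horizontal distance between plane and disc_centre above 0.025 m or angle between plane's own z axis and vertical above 0.35 rad).
It fails at once if the paint jar is pushed more than 30 mm or knocked over (distance of paint_jar from where it was at the start of the episode above 0.03 m or angle between paint_jar's own z axis and vertical above 0.5 rad).
It fails at once if the glue bottle is pushed more than 30 mm or knocked over (distance of glue_bottle from where it was at the start of the episode above 0.03 m or angle between glue_bottle's own z axis and vertical above 0.5 rad).
It fails at once if the putty tin is pushed more than 30 mm or knocked over (distance of putty_tin from where it was at the start of the episode above 0.03 m or angle between putty_tin's own z axis and vertical above 0.5 rad).
It fails at once if the brush is pushed more than 30 mm or knocked over (distance of flat_brush from where it was at the start of the episode above 0.03 m or angle between flat_brush's own z axis and vertical above 0.5 rad).
It also fails if it takes over 72 s, if anything falls off the work surface, if the arm or the gripper's body presses on something with over 40 N, if the wrist force passes 120 N, or if a joint passes its speed limit or range.

## Working session

There is one attempt and no reset: what is moved stays moved. The work goes in short steps, Python scripts to look and compute and a tool call to move; the robot and the scene stay as the last step left them, time stands still between calls to the robot, and variables do not carry over. Pictures are saved under pics/ and viewed, at most 10 in all, crops included, and the job is handed in when it is done.

Besides the shell and the picture viewer there is one more tool, called after "Request:" by a JSON object that holds its "method" and its "body", one argument or row to a line. play_rows: Moves the arm, as the interface text tells. Its arguments: {"type":"object","properties":{"plan":{"type":"array"},"newtons":{"type":"number"}},"required":["plan"]}

```bash
mkdir -p pics
cat > h.py <<'E'
import numpy as np, cv2
from workcell import bot, grab_frame, regions_of
def cloud(f,mask=None):
    d=f["depth"]; m=d>0
    if mask is not None: m&=mask
    v,u=np.nonzero(m)
    p=cv2.undistortPoints(np.stack([u,v],1).astype(np.float64)[:,None],np.array(f["camera_matrix"]),np.array(f["distortion"]))[:,0]
    z=d[v,u]; c=np.c_[p*z[:,None],z]
    return (c-f["t"])@np.array(f["R"]), u, v   # R^T(c-t)
def save(f,n): cv2.imwrite("pics/"+n,f["pixels"][:,:,::-1])
E
python3 - <<'E'
from h import *
o=bot.observe(); print({k:np.round(v,3) for k,v in o.items()})
for c in("top","side"):
    f=grab_frame(c); save(f,c+"0.png"); print(c,np.round(-np.array(f["R"]).T@f["t"],3))
    for t in ["stand","turntable","knob_top","notch","lock","lock_grip","plane","paint_jar","glue_bottle","putty_tin","flat_brush"]:
        for r in regions_of(t,c):
            P,u,v=cloud(f,r["mask"])
            if len(P): print(t,round(r["p"],2),r["box"],len(P),np.round(np.median(P,0),3),"ztop",np.round(np.percentile(P[:,2],97),3))
E
```

```text
{'clock': np.float64(0.0), 'qpos': array([-1.41 ,  0.522, -0.036,  1.6  ,  0.021,  1.021, -0.113]), 'qd': array([-0.001, -0.   , -0.001,  0.   , -0.   ,  0.001, -0.   ]), 'joint_efforts': array([ 1.0000e-03, -9.2707e+01,  1.9800e+00, -3.6995e+01,  1.8000e-02,
        8.0000e-03,  0.0000e+00]), 'position': array([0.143, 0.608, 0.245]), 'tool_rot': array([-3.14 ,  0.   ,  2.911]), 'force': array([0.486, 0.414, 0.173]), 'moment': array([ 0.02 , -0.013, -0.017]), 'finger_force': np.float64(0.0), 'grip_width': np.float64(0.085)}
top [0.458 0.004 0.92 ]
stand 0.86 [229.7, 179.9, 411.6, 287.5] 9491 [ 0.556 -0.061  0.042] ztop 0.091
turntable 0.86 [294.1, 182.4, 412.0, 284.8] 7138 [ 0.563 -0.107  0.042] ztop 0.047
knob_top 0.89 [295.1, 178.7, 414.0, 285.8] 6882 [ 0.563 -0.109  0.042] ztop 0.046
notch 0.58 [293.5, 181.5, 410.6, 284.5] 6916 [ 0.562 -0.107  0.042] ztop 0.046
lock 0.63 [256.8, 236.0, 303.4, 267.2] 666 [0.555 0.077 0.044] ztop 0.095
lock_grip 0.79 [258.1, 235.4, 304.9, 269.5] 696 [0.556 0.077 0.044] ztop 0.095
plane 0.92 [117.0, 257.3, 212.8, 345.3] 3224 [0.489 0.29  0.043] ztop 
[... 1096 characters left out ...]
 136.3, 299.0, 163.6] 526 [0.693 0.279 0.033] ztop 0.051
plane 0.7 [192.8, 153.0, 250.5, 197.5] 1265 [0.482 0.287 0.042] ztop 0.069
plane 0.56 [313.1, 212.3, 369.1, 247.4] 1036 [ 0.564 -0.091  0.073] ztop 0.092
paint_jar 0.89 [356.6, 170.9, 376.4, 201.0] 391 [ 0.762 -0.014  0.041] ztop 0.063
glue_bottle 0.57 [400.6, 197.9, 421.4, 228.9] 409 [ 0.76  -0.175  0.049] ztop 0.085
putty_tin 0.68 [274.0, 183.4, 307.4, 219.1] 537 [0.552 0.075 0.058] ztop 0.093
putty_tin 0.58 [303.6, 169.5, 324.5, 194.2] 450 [0.675 0.105 0.038] ztop 0.047
flat_brush 0.83 [390.7, 261.5, 449.0, 315.5] 976 [ 0.62  -0.312  0.018] ztop 0.021
flat_brush 0.16 [402.8, 198.9, 421.5, 230.5] 433 [ 0.76  -0.175  0.046] ztop 0.085
```

Run:
```python
from h import *
from scipy.optimize import least_squares
im=cv2.imread("pics/top0.png"); cv2.imwrite("pics/crop1.png",cv2.resize(im[110:360,100:480],None,fx=2.1,fy=2.1,interpolation=cv2.INTER_CUBIC))
for c in("top","side"):
    f=grab_frame(c); P,u,v=cloud(f); px=f["pixels"][v,u].astype(int)
    xy=P[:,:2]
    # disc: points z~.042 near
    m=(abs(P[:,2]-.042)<.003)&(np.hypot(*(xy-[.557,-.11]).T)<.16)
    # rim fit: outermost points by angle, robust circle r=.11
    c0=np.array([.557,-.115])
    for _ in range(6):
        q=xy[m]-c0; a=np.degrees(np.arctan2(q[:,1],q[:,0])).astype(int)//4; r=np.hypot(*q.T)
        E=[];
        for k in np.unique(a):
            s=(a==k)&(r<.116)
            if s.sum()>3: i=np.argmax(np.where(s,r,0)); E.append(xy[m][i])
        E=np.array(E)
        s=least_squares(lambda p:np.hypot(*(E-p).T)-.110,c0,loss="soft_l1",f_scale=.002); c0=s.x
    print(c,"axis",np.round(c0,4),"res",np.round(np.median(np.abs(s.fun)),4))
    # grip top
    g=(P[:,2]>.086)&(P[:,2]<.1)&(np.hypot(*(xy-[.553,.075]).T)<.06)
    b=cv2.minAreaRect(xy[g].astype(np.float32)); print("grip",g.sum(),np.round(b[0],4),np.round(b[1],4),b[2],"z",np.round(np.median(P[g,2]),4))
    d=np.array(b[0])-c0; print("dist",np.hypot(*d),"ang",np.degrees(np.arctan2(d[1],d[0])))
    k=(P[:,2]>.07)&(P[:,2]<.105)&(abs(np.hypot(*(xy-c0).T)-.095)<.02)
    k&=px.max(1)<70
    from scipy.cluster.vq import kmeans
    ang=np.degrees(np.arctan2(*(xy[k]-c0).T[::-1])); print("knob ang hist",np.histogram(ang,12,(-180,180))[0])
    for lo in np.arange(-180,180,30):
        s=(ang>=lo)&(ang<lo+30)
        if s.sum()>8: Q=P[k][s]; Q=Q[Q[:,2]>.09]; print(lo,len(Q),np.round(Q.mean(0),4) if len(Q) else'', np.round(np.ptp(Q,axis=0),3) if len(Q) else '')
```

```text
top axis [ 0.5718 -0.1012] res 0.001
grip 269 [0.5539 0.0826] [0.0635 0.0161] 5.269309043884277 z 0.0924
dist 0.18465534395905087 ang 95.55597318458088
knob ang hist [ 0 88  0  0  0  0  0  0  0  0  0  0]
-150 73 [ 0.5104 -0.1735  0.0967] [0.017 0.018 0.009]
side axis [ 0.5704 -0.1013] res 0.001
grip 124 [0.5517 0.0819] [0.0639 0.0171] 6.028989791870117 z 0.0912
dist 0.18410967693570798 ang 95.82938619681849
knob ang hist [ 0 84  0  0  0  0  0  0  0  0  0  0]
-150 49 [ 0.5079 -0.1774  0.0952] [0.017 0.016 0.009]
```

View pics/crop1.png

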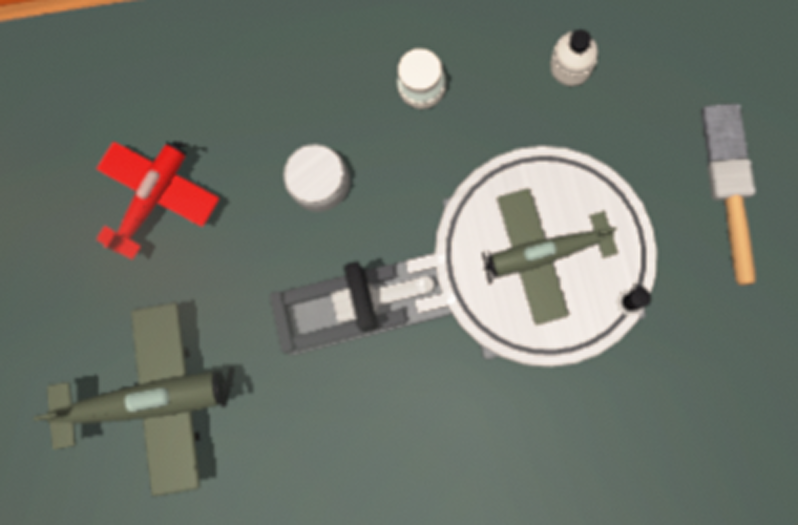

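View pics/side0.png

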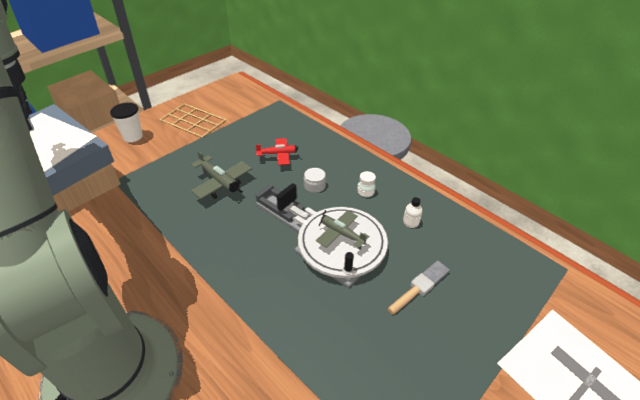

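The candidate planes in the top picture are red at about (174,204), large olive at (165,300), and small olive on the disc at (361,233). The crop confirms the one meant is the small olive plane on the disc: it isn't red and is the smaller of the two olive ones. The lock grip is at top (272,250) and the black knob at (403,252). The turntable's axis is at about (0.571, -0.101), and the slide points along 95.6°.

Next I move toward the lock grip.

Request:
{"method": "play_rows", "body": {
  "plan": [
    [[0, 0, 0], [0, 0, -0.73], -1],
    [[0, 0, 0], [0, 0, -0.73], -1],
    [[0, 0, 0], [0, 0, -0.73], -1],
    [[-0.6, -0.94, 0], [0, 0, 0], -1],
    [[-0.6, -0.94, 0], [0, 0, 0], -1],
    [[-0.6, -0.94, 0], [0, 0, 0], -1],
    [[-0.6, -0.94, 0], [0, 0, 0], -1],
    [[-0.6, -0.94, 0], [0, 0, 0], -1],
    [[-0.6, -0.94, 0], [0, 0, 0], -1],
    [[-0.6, -0.94, 0], [0, 0, 0], -1],
    [[-0.6, -0.94, 0], [0, 0, 0], -1],
    [[-0.6, -0.94, 0], [0, 0, 0], -1],
    [[-0.6, -0.94, 0], [0, 0, 0], -1],
    [[-0.6, -0.94, 0], [0, 0, 0], -1],
    [[-0.6, -0.94, 0], [0, 0, 0], -1],
    [[-0.6, -0.94, 0], [0, 0, 0], -1],
    [[-0.6, -0.94, 0], [0, 0, 0], -1],
    [[-0.6, -0.94, 0], [0, 0, 0], -1],
    [[-0.6, -0.94, 0], [0, 0, 0], -1],
    [[-0.6, -0.94, 0], [0, 0, 0], -1]
  ],
  "newtons": 40
}}

```text
clock: 3.8
position: [0.4363, 0.235, 0.2454]
tool_rot: [3.141, 0.0, -3.044]
force: [0.0, 0.2, -0.1]
grip_width: 0.0855
finger_force: 0.0
```

Request:
{"method": "play_rows", "body": {
  "plan": [
    [[-0.58, -0.93, 0.4], [0, 0, 0], -1],
    [[-0.58, -0.93, 0.4], [0, 0, 0], -1],
    [[-0.58, -0.93, 0.4], [0, 0, 0], -1],
    [[-0.58, -0.93, 0.4], [0, 0, 0], -1],
    [[-0.58, -0.93, 0.4], [0, 0, 0], -1],
    [[-0.58, -0.93, 0.4], [0, 0, 0], -1],
    [[-0.55, -0.94, 0.4], [0, 0, 0], -1],
    [[0, 0, 0.7], [0, 0, 0], -1],
    [[0, 0, 0.7], [0, 0, 0], -1],
    [[0, 0, 0.7], [0, 0, 0], -1],
    [[0, 0, 0.7], [0, 0, 0], -1],
    [[0, 0, 0.7], [0, 0, 0], -1],
    [[0, 0, 0.7], [0, 0, 0], -1],
    [[0, 0, 0], [0, 0, 0], 1],
    [[0, 0, 0], [0, 0, 0], 1],
    [[0, 0, 0], [0, 0, 0], 1],
    [[0, 0, 0], [0, 0, 0], 1],
    [[0, 0, 0], [0, 0, 0], 1]
  ],
  "newtons": 40
}}

```text
clock: 6.05
position: [0.5522, 0.0833, 0.0709]
tool_rot: [3.141, 0.001, -3.044]
force: [-0.8, -0.0, 5.6]
grip_width: 0.0154
finger_force: 42.4
```

Request:
{"method": "play_rows", "body": {
  "plan": [
    [[0, 0.25, 0], [0, 0, 0], 1],
    [[0, 0.25, 0], [0, 0, 0], 1],
    [[0, 0.25, 0], [0, 0, 0], 1],
    [[0, 0.25, 0], [0, 0, 0], 1],
    [[0, 0.25, 0], [0, 0, 0], 1],
    [[0, 0.25, 0], [0, 0, 0], 1],
    [[0, 0.25, 0], [0, 0, 0], 1],
    [[0, 0.2, 0], [0, 0, 0], 1],
    [[0, 0, 0], [0, 0, 0], 1]
  ]
}}

```text
clock: 7.18
position: [0.5477, 0.1298, 0.0709]
tool_rot: [-3.139, 0.001, -3.045]
force: [1.0, -12.0, 7.1]
grip_width: 0.0153
finger_force: 42.9
```

Run:
```python
from workcell import bot
o=bot.observe(); print(o["position"],o["force"])
```

```text
[0.54770739 0.12976369 0.07088464] [  0.98821    -12.01665447   7.1150636 ]
```

Request:
{"method": "play_rows", "body": {
  "plan": [
    [[0, 0.1, 0], [0, 0, 0], 1],
    [[0, 0, 0], [0, 0, 0], 1],
    [[0, 0, 0], [0, 0, 0], 1]
  ]
}}

```text
clock: 7.55
position: [0.5477, 0.13, 0.0709]
tool_rot: [-3.137, 0.001, -3.047]
force: [2.6, -23.2, 7.8]
grip_width: 0.0155
finger_force: 43.0
```

Run:
```python
from h import *
for c in("top","side"):
    f=grab_frame(c); P,u,v=cloud(f)
    g=(P[:,2]>.086)&(P[:,2]<.097)&(np.hypot(*(P[:,:2]-[.548,.131]).T)<.06)&(f["pixels"][v,u].max(1)<70)
    print(c,g.sum(),np.round(np.percentile(P[g],[2,50,98],axis=0),4))
```

```text
Traceback (most recent call last):
IndexError: index -1 is out of bounds for axis 0 with size 0
```

The slide is firmly on its end stop: 23 N with no further travel. It started about 3 mm out. I release it, lift and go over to the knob.

Request:
{"method": "play_rows", "body": {
  "plan": [
    [[0, -0.17, 0], [0, 0, 0], 1],
    [[0, 0, 0], [0, 0, 0], -0.06],
    [[0, 0, 0], [0, 0, 0], -0.06],
    [[0, 0, -0.9], [0, 0, 0], -0.06],
    [[0, 0, -0.9], [0, 0, 0], -0.06],
    [[0, 0, -0.9], [0, 0, 0], -0.06],
    [[0, 0, -0.9], [0, 0, 0], -0.06],
    [[0.2, -0.92, 0], [0, 0, 0], -0.06],
    [[0.2, -0.92, 0], [0, 0, 0], -0.06],
    [[0.2, -0.92, 0], [0, 0, 0], -0.06],
    [[0.2, -0.92, 0], [0, 0, 0], -0.06],
    [[0.2, -0.92, 0], [0, 0, 0], -0.06],
    [[0.2, -0.92, 0], [0, 0, 0], -0.06],
    [[0.2, -0.92, 0], [0, 0, 0], -0.06],
    [[0.2, -0.92, 0], [0, 0, 0], -0.06],
    [[0.2, -0.92, 0], [0, 0, 0], -0.06],
    [[0.2, -0.92, 0], [0, 0, 0], -0.06],
    [[0.2, -0.92, 0], [0, 0, 0], -0.06],
    [[0.2, -0.92, 0], [0, 0, 0], -0.06],
    [[0.2, -0.92, 0], [0, 0, 0], -0.06]
  ]
}}

```text
clock: 10.1
position: [0.5118, -0.1743, 0.1603]
tool_rot: [3.142, 0.0, -3.044]
force: [0.0, -0.1, -0.7]
grip_width: 0.0458
finger_force: 0.0
```

Run:
```python
from h import *
print(bot.observe()["position"],bot.observe()["grip_width"])
for c in("top","side"):
    f=grab_frame(c); P,u,v=cloud(f); dk=f["pixels"][v,u].max(1)<70
    if c=="side":save(f,"side1.png")
    for n,p in(("grip",[.548,.131]),("knob",[.5106,-.1745])):
        g=(P[:,2]>.086)&(P[:,2]<.1)&(np.hypot(*(P[:,:2]-p).T)<.05)&dk
        if g.sum(): print(c,n,g.sum(),np.round(np.percentile(P[g],[2,50,98],axis=0),4).tolist())
```

```text
[ 0.51175064 -0.17433968  0.16032932] 0.045757000678693524
top grip 207 [[0.5199, 0.1208, 0.0873], [0.5533, 0.1277, 0.0925], [0.5795, 0.1369, 0.0952]]
side grip 105 [[0.5193, 0.1185, 0.0864], [0.5462, 0.1255, 0.0915], [0.5768, 0.1343, 0.0943]]
side knob 56 [[0.501, -0.1851, 0.0863], [0.5079, -0.1776, 0.0951], [0.5168, -0.1686, 0.0989]]
```

Request:
{"method": "play_rows", "body": {
  "plan": [
    [[0, 0, 0.6], [0, 0, 0], -0.06],
    [[0, 0, 0.6], [0, 0, 0], -0.06],
    [[0, 0, 0.6], [0, 0, 0], -0.06],
    [[0, 0, 0.6], [0, 0, 0], -0.06],
    [[0, 0, 0.6], [0, 0, 0], -0.06],
    [[0, 0, 0.5], [0, 0, 0], -0.06],
    [[0, 0, 0], [0, 0, 0], 1],
    [[0, 0, 0], [0, 0, 0], 1],
    [[0, 0, 0], [0, 0, 0], 1],
    [[0, 0, 0], [0, 0, 0], 1]
  ],
  "newtons": 25
}}

```text
clock: 11.45
position: [0.5114, -0.174, 0.0728]
tool_rot: [-3.142, -0.001, -3.044]
force: [-2.4, -2.9, -9.4]
grip_width: 0.0193
finger_force: 25.3
```

```bash
cat > arc.py <<'E'
import numpy as np, sys
# axis, start cmd pos, yaw, end rel angle; prints rows per call
def rows(ax,p0,n,step,rstart=None):
    yaw=-3.044; ex=np.array([np.cos(yaw),np.sin(yaw)]); ey=np.array([np.sin(yaw),-np.cos(yaw)])
    d=p0-ax; a0=np.arctan2(d[1],d[0]); r0=np.hypot(*d)
    cum=np.zeros(2); out=[]
    for k in range(1,n+1):
        a=a0+step*k; r=.095+(r0-.095)*max(0,1-k/8)
        q=ax+r*np.array([np.cos(a),np.sin(a)])-p0
        w=np.array([q@ex,q@ey])/.025
        s=np.round(w-cum,2); cum+=s; out.append(s)
    return a0,r0,out
E
python3 - <<'E'
from h import *; from arc import rows
o=bot.observe(); p=o["position"]; print(p,o["force"])
a,r,R=rows(np.array([.571,-.1012]),p[:2],64,-2*np.pi/64)
print(np.degrees(a),r); print([x.tolist() for x in R])
E
```

```text
[ 0.51142662 -0.17398799  0.07280969] [-2.38559937 -2.86509919 -9.38086709]
-129.2986323387663 0.09405891194356494
[[0.25, 0.27], [0.23, 0.29], [0.19, 0.32], [0.17, 0.33], [0.13, 0.35], [0.09, 0.36], [0.06, 0.37], [0.02, 0.37], [-0.01, 0.37], [-0.06, 0.37], [-0.09, 0.36], [-0.12, 0.35], [-0.16, 0.34], [-0.19, 0.32], [-0.22, 0.3], [-0.25, 0.28], [-0.28, 0.25], [-0.3, 0.22], [-0.32, 0.19], [-0.33, 0.16], [-0.36, 0.13], [-0.36, 0.09], [-0.37, 0.06], [-0.37, 0.02], [-0.37, -0.02], [-0.37, -0.06], [-0.36, -0.09], [-0.35, -0.12], [-0.34, -0.16], [-0.32, -0.19], [-0.3, -0.22], [-0.28, -0.25], [-0.25, -0.28], [-0.22, -0.3], [-0.19, -0.32], [-0.16, -0.33], [-0.13, -0.35], [-0.09, -0.37], [-0.06, -0.36], [-0.02, -0.38], [0.02, -0.37], [0.06, -0.37], [0.09, -0.36], [0.12, -0.35], [0.16, -0.34], [0.19, -0.32], [0.22, -0.3], [0.25, -0.28], [0.28, -0.25], [0.3, -0.22], [0.32, -0.19], [0.33, -0.16], [0.35, -0.13], [0.37, -0.09], [0.37, -0.06], [0.37, -0.01], [0.37, 0.01], [0.37, 0.06], [0.36, 0.09], [0.35, 0.12], [0.34, 0.16], [0.32, 0.19], [0.3, 0.22], [0.28, 0.25]]
```

View pics/side1.png

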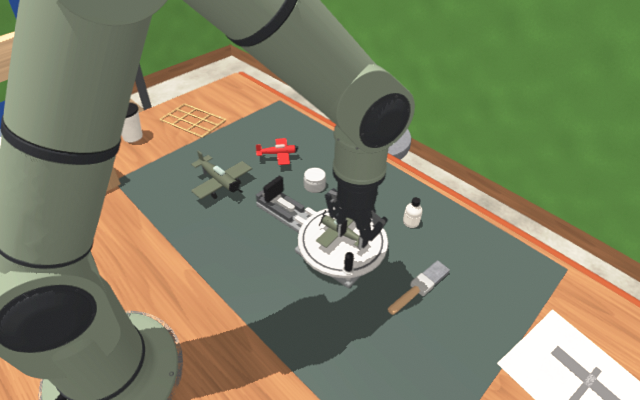

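The gripper hangs over the disc with the knob at side (348,262), the slide is out at (272,188), and everything else is as it was. The knob is now gripped (19 mm wide), so I turn the first quarter clockwise.

Request:
{"method": "play_rows", "body": {
  "plan": [
    [[0.06, 0.07, 0], [0, 0, 0], 1],
    [[0.09, 0.09, 0], [0, 0, 0], 1],
    [[0.1, 0.11, 0], [0, 0, 0], 1],
    [[0.23, 0.29, 0], [0, 0, 0], 1],
    [[0.19, 0.32, 0], [0, 0, 0], 1],
    [[0.17, 0.33, 0], [0, 0, 0], 1],
    [[0.13, 0.35, 0], [0, 0, 0], 1],
    [[0.09, 0.36, 0], [0, 0, 0], 1],
    [[0.06, 0.37, 0], [0, 0, 0], 1],
    [[0.02, 0.37, 0], [0, 0, 0], 1],
    [[-0.01, 0.37, 0], [0, 0, 0], 1]
  ]
}}

```text
clock: 12.82
position: [0.478, -0.1003, 0.073]
tool_rot: [-3.141, 0.004, -3.043]
force: [14.6, -0.7, -26.5]
grip_width: 0.0195
finger_force: 25.2
```

```bash
cat > chk.py <<'E'
from h import *
o=bot.observe(); p=o["position"]; d=p[:2]-[.571,-.1012]
print(o["clock"],"pos",np.round(p,4),"ang",np.round(np.degrees(np.arctan2(d[1],d[0])),2),"r",np.round(np.hypot(*d),4),"F",np.round(o["force"],1),"Frad",round(o["force"][:2]@d/np.hypot(*d),1),o["grip_width"],o["finger_force"])
E
python3 chk.py
```

```text
12.825 pos [ 0.478  -0.1003  0.073 ] ang 179.45 r 0.093 F [ 14.6  -0.7 -26.5] Frad -14.6 0.019490243227156312 25.246951282024384
```

Run:
```python
from arc import *
a,r,R=rows(np.array([.5725,-.1012]),np.array([.4759,-.1014]),20,-2*np.pi/64)
print(np.degrees(a),r); print([x.tolist() for x in R])
```

```text
-179.88137536719125 0.09660020703911562
[[-0.06, 0.37], [-0.1, 0.37], [-0.13, 0.35], [-0.17, 0.34], [-0.2, 0.32], [-0.23, 0.29], [-0.26, 0.28], [-0.28, 0.24], [-0.3, 0.23], [-0.32, 0.19], [-0.33, 0.16], [-0.35, 0.12], [-0.37, 0.1], [-0.36, 0.05], [-0.38, 0.02], [-0.37, -0.02], [-0.37, -0.05], [-0.36, -0.09], [-0.35, -0.12], [-0.34, -0.16]]
```

Request:
{"method": "play_rows", "body": {
  "plan": [
    [[-0.06, 0.37, 0.01], [0, 0, 0], 1],
    [[-0.1, 0.37, 0.01], [0, 0, 0], 1],
    [[-0.13, 0.35, 0.01], [0, 0, 0], 1],
    [[-0.17, 0.34, 0.01], [0, 0, 0], 1],
    [[-0.2, 0.32, 0], [0, 0, 0], 1],
    [[-0.23, 0.29, 0], [0, 0, 0], 1],
    [[-0.26, 0.28, 0], [0, 0, 0], 1],
    [[-0.28, 0.24, 0], [0, 0, 0], 1],
    [[-0.3, 0.23, 0], [0, 0, 0], 1],
    [[-0.32, 0.19, 0], [0, 0, 0], 1]
  ]
}}

```text
clock: 14.08
position: [0.5212, -0.0223, 0.0727]
tool_rot: [-3.141, 0.003, -3.044]
force: [4.3, -7.7, -0.6]
grip_width: 0.0195
finger_force: 27.5
```

```bash
python3 chk.py
```

```text
14.075 pos [ 0.5212 -0.0223  0.0727] ang 122.23 r 0.0933 F [ 4.3 -7.7 -0.6] Frad -8.9 0.019523318093188906 27.4996680021286
```

Run:
```python
from arc import *
a,r,R=rows(np.array([.5733,-.1025]),np.array([.5196,-.0223]),36,-2*np.pi/64)
print(np.degrees(a),r); print([x.tolist() for x in R])
```

```text
123.80531750174649 0.09651802940383733
[[-0.35, 0.16], [-0.35, 0.12], [-0.37, 0.08], [-0.37, 0.05], [-0.38, 0.01], [-0.37, -0.02], [-0.37, -0.07], [-0.36, -0.09], [-0.35, -0.13], [-0.34, -0.16], [-0.32, -0.19], [-0.3, -0.22], [-0.28, -0.25], [-0.25, -0.28], [-0.22, -0.3], [-0.19, -0.32], [-0.16, -0.33], [-0.13, -0.35], [-0.09, -0.36], [-0.06, -0.37], [-0.02, -0.38], [0.02, -0.37], [0.06, -0.37], [0.09, -0.36], [0.12, -0.35], [0.16, -0.34], [0.19, -0.32], [0.22, -0.3], [0.25, -0.27], [0.28, -0.26], [0.3, -0.22], [0.32, -0.19], [0.34, -0.16], [0.35, -0.13], [0.36, -0.09], [0.37, -0.05]]
```

Request:
{"method": "play_rows", "body": {
  "plan": [
    [[-0.35, 0.16, 0], [0, 0, 0], 1],
    [[-0.35, 0.12, 0], [0, 0, 0], 1],
    [[-0.37, 0.08, 0], [0, 0, 0], 1],
    [[-0.37, 0.05, 0], [0, 0, 0], 1],
    [[-0.38, 0.01, 0], [0, 0, 0], 1],
    [[-0.37, -0.02, 0], [0, 0, 0], 1],
    [[-0.37, -0.07, 0], [0, 0, 0], 1],
    [[-0.36, -0.09, 0], [0, 0, 0], 1],
    [[-0.35, -0.13, 0], [0, 0, 0], 1],
    [[-0.34, -0.16, 0], [0, 0, 0], 1],
    [[-0.32, -0.19, 0], [0, 0, 0], 1],
    [[-0.3, -0.22, 0], [0, 0, 0], 1]
  ]
}}

```text
clock: 15.58
position: [0.6268, -0.0233, 0.0726]
tool_rot: [-3.141, 0.001, -3.044]
force: [-3.3, -5.0, 8.5]
grip_width: 0.0193
finger_force: 28.3
```

```bash
sed -i 's/.571,-.1012/.5733,-.1025/' chk.py; python3 chk.py
```

```text
15.575 pos [ 0.6268 -0.0233  0.0726] ang 55.97 r 0.0956 F [-3.3 -5.   8.5] Frad -6.0 0.019336454754718305 28.29609900712967
```

Request:
{"method": "play_rows", "body": {
  "plan": [
    [[-0.28, -0.25, 0], [0, 0, 0], 1],
    [[-0.25, -0.28, 0], [0, 0, 0], 1],
    [[-0.22, -0.3, 0], [0, 0, 0], 1],
    [[-0.19, -0.32, 0], [0, 0, 0], 1],
    [[-0.16, -0.33, 0], [0, 0, 0], 1],
    [[-0.13, -0.35, 0], [0, 0, 0], 1],
    [[-0.09, -0.36, 0], [0, 0, 0], 1],
    [[-0.06, -0.37, 0], [0, 0, 0], 1],
    [[-0.02, -0.38, 0], [0, 0, 0], 1],
    [[0.02, -0.37, 0], [0, 0, 0], 1],
    [[0.06, -0.37, 0], [0, 0, 0], 1],
    [[0.09, -0.36, 0], [0, 0, 0], 1],
    [[0.12, -0.35, 0], [0, 0, 0], 1]
  ]
}}

```text
clock: 17.2
position: [0.6647, -0.129, 0.0726]
tool_rot: [3.141, 0.0, -3.043]
force: [-6.4, 2.7, 9.9]
grip_width: 0.0191
finger_force: 28.4
```

```bash
python3 chk.py
python3 - <<'E'
from h import *
for c in ("top","side"):
    f=grab_frame(c)
    for r in regions_of("plane",c)[:4]:
        P,u,v=cloud(f,r["mask"]); print(c,round(r["p"],2),np.round(np.median(P,0),3),np.round(P[:,2].max(),3))
f=grab_frame("side"); save(f,"side2.png")
im=cv2.imread("pics/side2.png");cv2.imwrite("pics/side2c.png",cv2.resize(im[150:330,220:480],None,fx=3,fy=3))
E
```

```text
17.2 pos [ 0.6647 -0.129   0.0726] ang -16.18 r 0.0951 F [-6.4  2.7  9.9] Frad -6.9 0.01914376301206891 28.43853235244751
top 0.88 [0.489 0.29  0.043] 0.083
top 0.78 [0.697 0.282 0.032] 0.061
top 0.74 [ 0.559 -0.085  0.075] 0.595
side 0.86 [0.483 0.285 0.042] 0.082
side 0.7 [ 0.56  -0.111  0.071] 0.102
side 0.55 [0.692 0.276 0.033] 0.054
```

View pics/side2c.png

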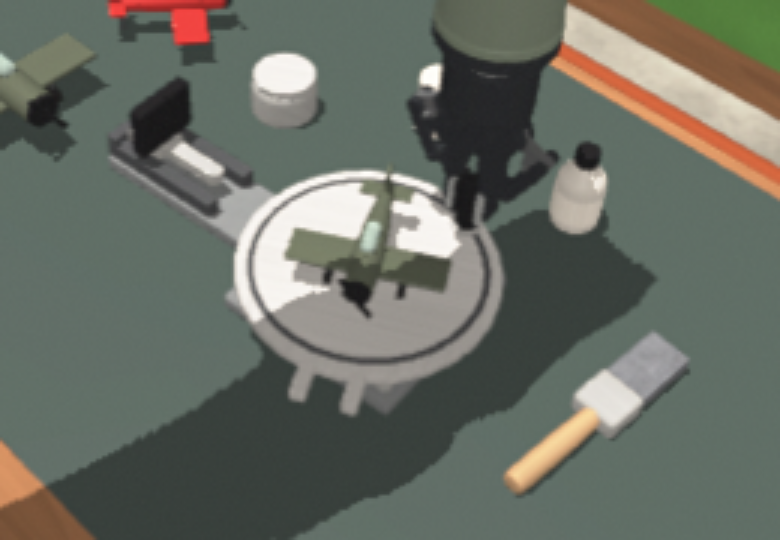

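The picture shows the small plane upright at the disc's centre, the lugs at crop (325,390), the slide still out, and the bystanders untouched. I finish the turn.

Run:
```python
from arc import *
ax=np.array([.5733,-.1025]); a=np.radians(-16.82)
_,_,R=rows(ax,ax+.095*np.array([np.cos(a),np.sin(a)]),20,-np.radians(113.3)/20)
print([x.tolist() for x in R])
```

```text
[[0.16, -0.34], [0.19, -0.32], [0.23, -0.3], [0.25, -0.28], [0.28, -0.25], [0.3, -0.23], [0.32, -0.19], [0.34, -0.16], [0.36, -0.12], [0.36, -0.09], [0.37, -0.06], [0.38, -0.01], [0.37, 0.02], [0.37, 0.06], [0.37, 0.09], [0.35, 0.13], [0.34, 0.17], [0.32, 0.19], [0.3, 0.23], [0.27, 0.26]]
```

Request:
{"method": "play_rows", "body": {
  "plan": [
    [[0.16, -0.34, 0], [0, 0, 0], 1],
    [[0.19, -0.32, 0], [0, 0, 0], 1],
    [[0.23, -0.3, 0], [0, 0, 0], 1],
    [[0.25, -0.28, 0], [0, 0, 0], 1],
    [[0.28, -0.25, 0], [0, 0, 0], 1],
    [[0.3, -0.23, 0], [0, 0, 0], 1],
    [[0.32, -0.19, 0], [0, 0, 0], 1],
    [[0.34, -0.16, 0], [0, 0, 0], 1],
    [[0.36, -0.12, 0], [0, 0, 0], 1],
    [[0.36, -0.09, 0], [0, 0, 0], 1],
    [[0.37, -0.06, 0], [0, 0, 0], 1],
    [[0.38, -0.01, 0], [0, 0, 0], 1],
    [[0.37, 0.02, 0], [0, 0, 0], 1],
    [[0.37, 0.06, 0], [0, 0, 0], 1],
    [[0.37, 0.09, 0], [0, 0, 0], 1],
    [[0.35, 0.13, 0], [0, 0, 0], 1],
    [[0.34, 0.17, 0], [0, 0, 0], 1],
    [[0.32, 0.19, 0], [0, 0, 0], 1],
    [[0.3, 0.23, 0], [0, 0, 0], 1]
  ]
}}

```text
clock: 19.82
position: [0.5202, -0.1807, 0.0726]
tool_rot: [-3.141, 0.001, -3.044]
force: [0.1, -2.5, 7.6]
grip_width: 0.0195
finger_force: 28.1
```

Request:
{"method": "play_rows", "body": {
  "plan": [
    [[0.14, 0.13, 0], [0, 0, 0], 1],
    [[0.13, 0.13, 0], [0, 0, 0], 1],
    [[0, 0, 0], [0, 0, 0], 1],
    [[0, 0, 0], [0, 0, 0], 1],
    [[0, 0, 0], [0, 0, 0], 1]
  ]
}}

```text
clock: 20.45
position: [0.5127, -0.1751, 0.0725]
tool_rot: [-3.141, 0.001, -3.044]
force: [-4.6, -4.1, 9.4]
grip_width: 0.0191
finger_force: 28.4
```

```bash
python3 chk.py
python3 - <<'E'
from h import *
# lugs: points 112..136 mm from axis, z ~.03-.045, bright, near lock direction (both cameras)
for c in ("top","side"):
    f=grab_frame(c); P,u,v=cloud(f); br=f["pixels"][v,u].astype(int).min(1)
    if c=="top":
        save(f,"top3.png"); im=cv2.imread("pics/top3.png");cv2.imwrite("pics/top3c.png",cv2.resize(im[170:310,210:430],None,fx=3.6,fy=3.6))
    ax=np.array([.5733,-.1025]) if 0 else (np.array([.5718,-.1012]) if c=="top" else np.array([.5704,-.1013]))
    th=np.radians(95.6); e=np.array([np.cos(th),np.sin(th)]); n=np.array([-e[1],e[0]])
    q=P[:,:2]-ax; y=q@e; x=q@n
    for lo,hi in((.114,.120),(.120,.126),(.126,.132)):
        m=(y>lo)&(y<hi)&(abs(x)<.045)&(P[:,2]>.037)&(P[:,2]<.046)
        h=np.histogram(x[m],bins=np.arange(-.04,.0401,.002))[0]
        L=m&(x<-.004); Rr=m&(x>.004)
        print(c,lo,"L",np.round(np.percentile(x[L],[5,50,95])*1e3,1) if L.sum() else 0,"R",np.round(np.percentile(x[Rr],[5,50,95])*1e3,1) if Rr.sum() else 0)
E
```

```text
20.45 pos [ 0.5127 -0.1751  0.0725] ang -129.85 r 0.0945 F [-4.6 -4.1  9.4] Frad 6.1 0.01914882214061411 28.44597637653351
top 0.114 L [-25.2 -20.6 -15.5] R [13.5 19.2 24.4]
top 0.12 L [-25.9 -20.6 -15.3] R [13.6 18.7 24.7]
top 0.126 L [-25.8 -20.7 -15.3] R [14.7 19.5 24.6]
side 0.114 L [-26.1 -20.7 -15.5] R [14.  20.  25.3]
side 0.12 L [-24.3 -19.2 -14.9] R [15.2 20.3 25.1]
side 0.126 L [-22.1 -18.3 -16.2] R [13.2 20.5 25.1]
```

View pics/top3c.png

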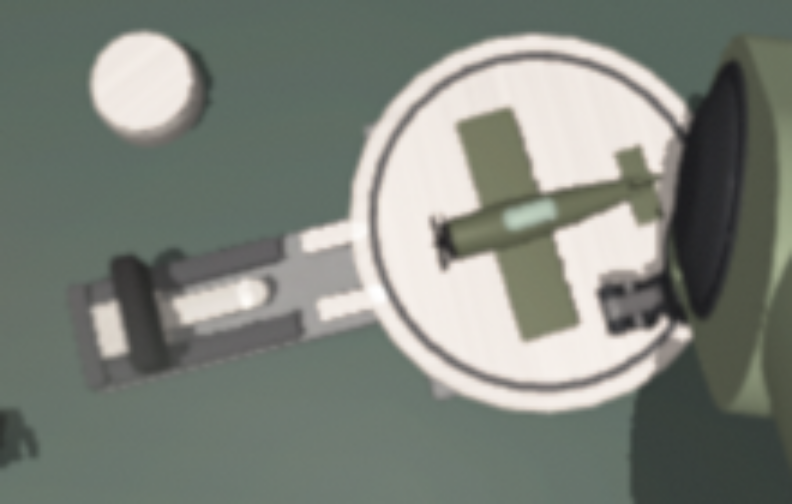

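The plane is upright and central, and the lugs are at crop (325,236) and (345,305), facing the bolt tip at (250,293). I'll measure the bolt's centre line against the gap before releasing the knob.

Run:
```python
from h import *
for c,ax in (("top",[.5718,-.1012]),("side",[.5704,-.1013])):
    f=grab_frame(c); P,u,v=cloud(f); br=f["pixels"][v,u].astype(int).min(1)
    th=np.radians(95.6); e=np.array([np.cos(th),np.sin(th)]); n=np.array([-e[1],e[0]])
    q=P[:,:2]-ax; y=q@e; x=q@n
    for lo in np.arange(.144,.27,.008):
        m=(y>lo)&(y<lo+.008)&(abs(x)<.016)&(br>130)
        if m.sum()>5: print(c,round(lo,3),m.sum(),"bolt x",np.round(np.percentile(x[m],[3,50,97])*1e3,1),"z",np.round(np.median(P[m,2]),4))
        m=(y>lo)&(y<lo+.008)&(abs(x)<.06)&(P[:,2]>.01)&(P[:,2]<.06)
        if m.sum()>5: print("    arm x",np.round(np.percentile(x[m],[2,98])*1e3,1), round(np.percentile(x[m],[2,98]).mean()*1e3,1))
    m=(P[:,2]>.086)&(P[:,2]<.1)&(abs(x)<.05)&(y>.2)&(y<.26); b=cv2.minAreaRect(np.c_[x,y][m].astype(np.float32)); print("grip",b)
```

```text
top 0.144 52 bolt x [-14.6  -1.2  12.3] z 0.0161
    arm x [-29.9  30.6] 0.3
top 0.152 45 bolt x [-15.2   0.4  12.4] z 0.016
    arm x [-28.8  30.5] 0.8
top 0.16 45 bolt x [-14.7   1.2  11.5] z 0.0171
    arm x [-28.9  30.4] 0.7
top 0.168 54 bolt x [-14.8   0.6  12.1] z 0.0408
    arm x [-29.1  30.3] 0.6
top 0.176 52 bolt x [-15.1   2.6  12.3] z 0.0396
    arm x [-29.   30.4] 0.7
top 0.184 54 bolt x [-14.8   1.3  11.7] z 0.0397
    arm x [-28.9  30.7] 0.9
top 0.192 51 bolt x [-14.1   1.7  12.4] z 0.0398
    arm x [-28.4  30.8] 1.2
top 0.2 54 bolt x [-15.    1.5  12.2] z 0.0402
    arm x [-28.2  30.5] 1.2
top 0.208 34 bolt x [-12.4  -0.7   7.5] z 0.0413
    arm x [-28.8  30.8] 1.0
    arm x [-28.4  30. ] 0.8
    arm x [-27.6  31.6] 2.0
top 0.232 8 bolt x [-6.9  1.8 12.3] z 0.0914
    arm x [29.6 31.7] 30.7
    arm x [-9.  31.2] 11.1
top 0.248 56 bolt x [-14.5   0.1  14. ] z 0.0417
    arm x [-29.   30.3] 0.6
top 0.256 44 bolt x [-14.7  -1.   12.3] z 0.042
    arm x [-28.8  30.5] 0.8
    arm x [-28.9  30.3] 0.7
grip ((-2.135336399078369e-05, 0.23214323818683624), (0.016218381002545357,
[... 382 characters left out ...]
.9  7.7] z 0.0402
    arm x [-27.4  31.1] 1.9
side 0.184 15 bolt x [-7.6  1.4  6.7] z 0.0408
    arm x [-27.8  30.1] 1.1
side 0.192 19 bolt x [-8.4  0.8  8.3] z 0.0413
    arm x [-27.8  30.5] 1.3
side 0.2 16 bolt x [-7.1  3.4  8.5] z 0.0409
    arm x [-29.1  30.1] 0.5
side 0.208 16 bolt x [-7.2 -0.1  7.1] z 0.0403
    arm x [-27.8  28.5] 0.4
side 0.216 20 bolt x [-11.1   4.3  11.8] z 0.0403
    arm x [-26.3  28.9] 1.3
    arm x [-27.7  30. ] 1.1
    arm x [-16.7  30.5] 6.9
    arm x [21.3 29.2] 25.2
    arm x [14.3 29. ] 21.6
    arm x [ 9.8 28.7] 19.3
    arm x [ 3.1 29.1] 16.1
grip ((-7.867440581321716e-05, 0.2286132574081421), (0.017001943662762642, 0.06134837493300438), 88.5993423461914)
```

The gap centre lies within about 1 mm of the bolt line, with 6 mm to spare. I release, lift and go back to the slide grip.

Request:
{"method": "play_rows", "body": {
  "plan": [
    [[0, 0, 0], [0, 0, 0], -0.06],
    [[0, 0, 0], [0, 0, 0], -0.06],
    [[0, 0, 0], [0, 0, 0], -0.06],
    [[0, 0, -0.9], [0, 0, 0], -0.06],
    [[0, 0, -0.9], [0, 0, 0], -0.06],
    [[0, 0, -0.9], [0, 0, 0], -0.06],
    [[0, 0, -0.9], [0, 0, 0], -0.06],
    [[-0.2, 0.92, 0], [0, 0, 0], -0.06],
    [[-0.2, 0.92, 0], [0, 0, 0], -0.06],
    [[-0.2, 0.92, 0], [0, 0, 0], -0.06],
    [[-0.2, 0.92, 0], [0, 0, 0], -0.06],
    [[-0.2, 0.92, 0], [0, 0, 0], -0.06],
    [[-0.2, 0.92, 0], [0, 0, 0], -0.06],
    [[-0.2, 0.92, 0], [0, 0, 0], -0.06],
    [[-0.2, 0.92, 0], [0, 0, 0], -0.06],
    [[-0.2, 0.92, 0], [0, 0, 0], -0.06],
    [[-0.2, 0.92, 0], [0, 0, 0], -0.06],
    [[-0.2, 0.92, 0], [0, 0, 0], -0.06],
    [[-0.2, 0.92, 0], [0, 0, 0], -0.06],
    [[-0.21, 0.92, 0], [0, 0, 0], -0.06]
  ]
}}

```text
clock: 23.15
position: [0.5484, 0.13, 0.1618]
tool_rot: [3.142, -0.0, -3.044]
force: [0.5, 0.0, -0.8]
grip_width: 0.0454
finger_force: 0.0
```

```bash
python3 chk.py
python3 - <<'E'
from h import *
f=grab_frame("side"); P,u,v=cloud(f)
th=np.radians(95.6); e=np.array([np.cos(th),np.sin(th)]); n=np.array([-e[1],e[0]])
q=P[:,:2]-[.5704,-.1013]; y=q@e; x=q@n
m=(y>.113)&(y<.128)&(abs(x)<.045)&(P[:,2]>.037)&(P[:,2]<.046)
print("lugs",np.percentile(x[m&(x<0)],[5,50,95])*1e3,np.percentile(x[m&(x>0)],[5,50,95])*1e3)
k=(f["pixels"][v,u].max(1)<70)&(P[:,2]>.086)&(P[:,2]<.1)&(np.hypot(*(P[:,:2]-[.51,-.176]).T)<.03); print("knob",k.sum(),np.percentile(P[k],[2,50,98],axis=0))
E
```

```text
23.15 pos [0.5484 0.13   0.1618] ang 96.12 r 0.2339 F [ 0.5  0.  -0.8] Frad -0.0 0.04544409665087168 0.0
lugs [-26.39630212 -20.60903484 -14.58016272] [13.57084597 20.16441049 25.2136806 ]
knob 53 [[ 0.50161357 -0.18436833  0.08764016]
 [ 0.50788053 -0.17817706  0.0949209 ]
 [ 0.51699418 -0.16919847  0.09903512]]
```

Nothing shifted on release. I go down and grip the slide.

Request:
{"method": "play_rows", "body": {
  "plan": [
    [[0, 0, 0.6], [0, 0, 0], -0.06],
    [[0, 0, 0.6], [0, 0, 0], -0.06],
    [[0, 0, 0.6], [0, 0, 0], -0.06],
    [[0, 0, 0.6], [0, 0, 0], -0.06],
    [[0, 0, 0.6], [0, 0, 0], -0.06],
    [[0, 0, 0.6], [0, 0, 0], -0.06],
    [[0, 0, 0], [0, 0, 0], 1],
    [[0, 0, 0], [0, 0, 0], 1],
    [[0, 0, 0], [0, 0, 0], 1],
    [[0, 0, 0], [0, 0, 0], 1]
  ],
  "newtons": 40
}}

```text
clock: 24.45
position: [0.5484, 0.1291, 0.0719]
tool_rot: [-3.142, 0.0, -3.044]
force: [0.5, 0.1, -9.7]
grip_width: 0.0155
finger_force: 41.7
```

Request:
{"method": "play_rows", "body": {
  "plan": [
    [[0, -0.2, 0], [0, 0, 0], 1],
    [[0, -0.2, 0], [0, 0, 0], 1],
    [[0, -0.2, 0], [0, 0, 0], 1],
    [[0, -0.2, 0], [0, 0, 0], 1],
    [[0, -0.2, 0], [0, 0, 0], 1],
    [[0, -0.2, 0], [0, 0, 0], 1],
    [[0, 0, 0], [0, 0, 0], 1]
  ]
}}

```text
clock: 25.32
position: [0.5514, 0.0984, 0.0719]
tool_rot: [-3.141, -0.0, -3.045]
force: [-0.4, -2.0, -3.3]
grip_width: 0.0155
finger_force: 42.5
```

```bash
python3 chk.py
```

```text
25.325 pos [0.5514 0.0984 0.0719] ang 96.22 r 0.2021 F [-0.4 -2.  -3.3] Frad -1.9 0.015457523931637693 42.549036741256714
```

Request:
{"method": "play_rows", "body": {
  "plan": [
    [[0, -0.2, 0], [0, 0, 0], 1],
    [[0, -0.2, 0], [0, 0, 0], 1],
    [[0, -0.2, 0], [0, 0, 0], 1],
    [[0, -0.14, 0], [0, 0, 0], 1],
    [[0, -0.1, 0], [0, 0, 0], 1],
    [[0, -0.05, 0], [0, 0, 0], 1],
    [[0, 0, 0], [0, 0, 0], 1]
  ]
}}

```text
clock: 26.2
position: [0.5532, 0.0795, 0.0718]
tool_rot: [3.139, 0.0, -3.042]
force: [-5.0, 15.1, -1.7]
grip_width: 0.0153
finger_force: 43.0
```

```bash
python3 chk.py
```

```text
26.2 pos [0.5532 0.0795 0.0718] ang 96.29 r 0.1831 F [-5.  15.1 -1.7] Frad 15.6 0.01533751858179658 43.00780892372131
```

Request:
{"method": "play_rows", "body": {
  "plan": [
    [[0, 0, 0], [0, 0, 0], 1],
    [[0, 0.08, 0], [0, 0, 0], 1],
    [[0, 0, 0], [0, 0, 0], -0.06],
    [[0, 0, 0], [0, 0, 0], -0.06],
    [[0, 0, 0], [0, 0, 0], -0.06],
    [[0, 0, -0.8], [0, 0, 0], -0.06],
    [[0, 0, -0.9], [0, 0, 0], -0.06],
    [[0, 0, -0.9], [0, 0, 0], -0.06],
    [[0, 0, -0.9], [0, 0, 0], -0.06],
    [[0, 0.9, -0.9], [0, 0, 0], -0.06],
    [[0, 0.9, -0.9], [0, 0, 0], -0.06],
    [[0, 0.9, 0], [0, 0, 0], -0.06],
    [[0, 0.9, 0], [0, 0, 0], -0.06],
    [[0, 0.9, 0], [0, 0, 0], -0.06],
    [[0, 0.9, 0], [0, 0, 0], -0.06],
    [[0, 0.9, 0], [0, 0, 0], -0.06],
    [[0, 0, 0], [0, 0, 0], -0.06],
    [[0, 0, 0], [0, 0, 0], -0.06]
  ]
}}

```text
clock: 28.45
position: [0.538, 0.2354, 0.2043]
tool_rot: [-3.141, -0.0, -3.044]
force: [1.1, 0.4, 0.2]
grip_width: 0.0454
finger_force: 0.0
```

```bash
python3 chk.py
python3 - <<'E'
from h import *
for c,a in (("top",[.5718,-.1012]),("side",[.5704,-.1013])):
    f=grab_frame(c); P,u,v=cloud(f)
    if c=="top":
        save(f,"top4.png"); im=cv2.imread("pics/top4.png");cv2.imwrite("pics/top4c.png",cv2.resize(im[110:310,210:470],None,fx=2.9,fy=2.9))
    g=(f["pixels"][v,u].max(1)<70)&(P[:,2]>.086)&(P[:,2]<.1)&(np.hypot(*(P[:,:2]-[.553,.08]).T)<.06)
    b=cv2.minAreaRect(P[g,:2].astype(np.float32)); print(c,g.sum(),b,"dist",np.hypot(*(np.array(b[0])-a)))
E
```

```text
28.45 pos [0.538  0.2354 0.2043] ang 95.96 r 0.3397 F [1.1 0.4 0.2] Frad 0.3 0.04541059661775287 0.0
top 250 ((0.5544503331184387, 0.08031857013702393), (0.06348209828138351, 0.01587584614753723), 5.621584415435791) dist 0.1823458314453358
side 122 ((0.5521341562271118, 0.07966732978820801), (0.0627327412366867, 0.016027415171265602), 7.599781036376953) dist 0.18188682057644967
```

View pics/top4c.png

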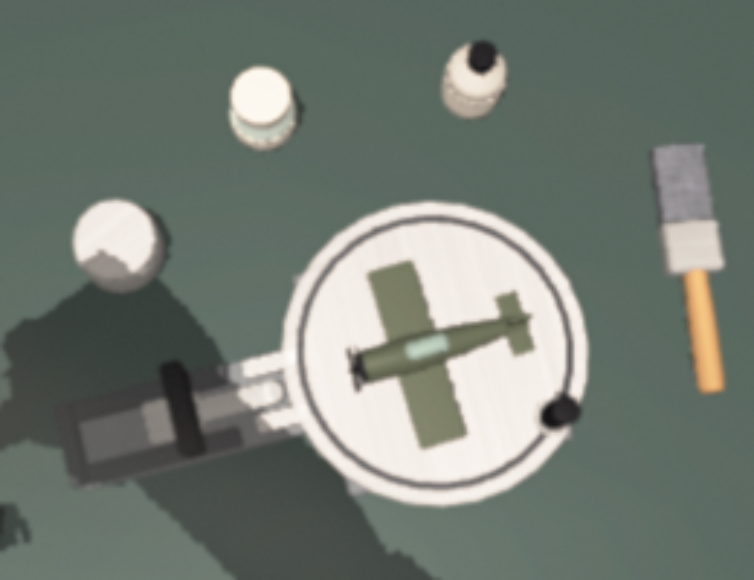

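The bolt sits between the lugs at crop (270,390), the grip is home at about 182 mm from the axis, the plane is upright and central, and the bystanders are in place. The arm is clear of everything.

```bash
python3 -c "
from workcell import bot
print(bot.job_done())"
```

```text
the job is handed in; nothing more can be done
None
```

The job is handed in, with no verdict returned: I pulled the lock slide to its end stop, turned the turntable one full turn clockwise, and pushed the slide home with its bolt between the lugs; in the last picture the plane was standing in the middle and the jar, bottle, tin and brush looked unmoved.

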